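# Gauge a specimen plug in the bench caliper

### The arm

A 6-joint arm with a two-finger parallel gripper is mounted at the origin on the work surface. World frame = base frame: x ahead of the robot, y to its left, z up, the work surface at z = 0. Lengths are in mm, angles in rad, forces in N, time in s.
With the tool pointing down it reaches from about 275 to 750 mm from the base axis. Payload 10.2 kg.
Tool frame: the origin (TCP) lies midway between the tips of the shut fingers; the grasp point (between the pads) lies 19 mm behind it (ctrl.tcp_to_grasp is the z of the grasp point in the tool frame, in mm); z points along the fingers, y is the direction in which the jaws open and shut (so a half turn about z gives the same grasp; the last joint's range is limited). The gripper opens to 85 mm and grips with 20 to 120 N. Pads are 22 mm wide; open, the fingers measure 114 mm over their backs; the gripper's body (76 mm by 85 mm) begins 54 mm behind the grasp point. The pads swing forward as they close: fully open they stand 13 mm farther back than shut.
Start: joints at [0.911, 0.313, 1.498, -0, 1.331, -0.223], TCP at [222.11, 475.708, 231.294] pointing down, gripper open.
Joint ranges: [-2.94, 2.94], [-0.97, 2.17], [0.19, 2.56], [-1.23, 4.37], [0.02, 3.11], [-2.88, 2.88]. Speed limits (rad/s): [2.39, 2.39, 3.01, 3.14, 3.14, 3.14].

### API

Orientations are given as a unit quaternion [w, x, y, z].
In Python, from rig import sensors, capture, order, ctrl gives the robot as it stands. The module is installed in compiled form; this text tells all that it offers.
- The arm moves only by the tool play_rows, never from a script. Its argument "deltas" is a list of rows, each a list of 7 numbers: the shift along the world's x, y, z in units of 40 mm (1.0 is 40 mm), then the turn, a rotation vector about the world's x, y, z in units of 6 degrees (1.0 is 6 degrees), then the opening, from -1 (shut) to 1 (fully open). A call has 1 to 8 rows; each row shifts and turns the commanded pose from where the row before left it; what a row does not reach is not made up. A row lasts 1/12 s, in which the tool goes at most 41.7 mm and 7.16 degrees, less where a joint would pass 70% of its speed; a pose out of reach is approached as far as the arm can. A call is refused whole if a number of a shift passes 1 or a number of a turn 1, either way. A call with a gripper value outside its range is refused whole. The fingers move at their own pace and stop on an object; "squeeze" is the grip in N (left out, the last holds). Time passes only in rows, so rows that do not move let the fingers close. It gives the time, the measured TCP pose, the force and the opening at its end, in the units of the state.
- sensors.sense(): the state, without advancing time (a new reading comes with each control period).
- capture(name): name is "side" or "top" or "wrist"; returns a dict with "pixels" (420x560x3 uint8, red, green, blue), "z_map" (420x560 float32, mm along the optical axis (not along the pixel's ray), 0 where there is no reading), "fx", "fy", "cx", "cy" (pixels), "k1" (the pictures are not rectified: a ray, as slopes to the right and down, at radius r is drawn at 1 + k1 r^2 times it, then the intrinsics apply), "eye" and "rotation" of the camera in the world; the wrist camera has in their place "tool_from_camera" (4x4, takes a point from camera to tool coordinates, whose origin is the TCP and whose axes are the flange's). Camera axes: x right, y down, z forward; pixel columns grow to the right and rows downward; lengths in mm; the calibration is good to about 2 mm. A picture is of the moment at which its call begins: read the wrist's pose just before it.
- order.finish_job(): hands the job in, once; it reports no verdict.
The state is a dict: "time_s": time; "joints": joint angles; "dq": joint speeds; "tau": joint torques, N m; "eef_pos": TCP position; "ee_rot": TCP orientation; "force": force on the tool from outside, world axes, zero at the start; "wrist_torque": the same for the moment, N m; "grip_width": opening from 0.0 (shut) to 1.0 (fully open).
Only numpy, scipy, OpenCV 4.12 (cv2) and the standard library are available. Lean on these libraries where they do the work, as an engineer would, in place of code of your own. Each camera call takes 0.05 s, during which the arm holds its last target. There are 200 camera calls.

### The job

Take the red-brown specimen plug from the wooden board, stand it upright on the white bed of the bench caliper between the two steel jaws and let go of it. Then slide the jaw with the orange paddle gently shut on it until the plug presses on the other jaw and the dial needle stands in the green band, never as far as the red, and take your hand away leaving the plug clamped and the needle in the green. Leave the other specimens, the two brown bottles and the flask where they stand.

Things in the scene. Friction and masses are not known exactly. Their poses are not given: they have to be found in the camera images.
- red_plug: red-brown (terracotta) specimen plug, the one to be gauged, 52 mm tall; a slightly oval upright cylinder, 34 to 39 mm across depending on the direction, origin at the centre of its underside, z up its length. About 0.13 kg. Starts on the wooden board; the three plugs change places.
- gauge: the bench caliper, fixed to the table: dark steel base 100 x 360 x 12 mm; origin on the table; its y axis is the sliding direction, x across, z up. White bed 64 mm wide, from y = -56 to +68 mm, top 20 mm above the table. Blue dial housing 84 x 84 mm centred at y = +115 mm, its dial facing up 60 mm above the table.
- jaw: the sliding steel jaw; slides along the gauge's y, towards +y to close; axes parallel to the gauge's; origin in its clamping face, at mid-width, 21 mm above the table. Face 44 mm wide, from 2 to 38 mm above the origin; carriage behind it 32 mm high. Drags with about 6.5 N and stays where left. Starts with 78 to 103 mm between the jaws.
- paddle (a point): middle of the top edge of the orange push paddle at the rear of the sliding jaw, 41 mm behind its clamping face and 89 mm above the table. The paddle is upright, 44 mm wide in the gauge's x, 10 mm thick in y, and stands about 36 mm clear above the carriage. Behind it is only the low base and rail (20 mm above the table).
- anvil: the other steel jaw, at the dial end, sprung: origin at the middle of its clamping face's width, face 44 mm wide in x, from 2 to 38 mm above the origin, facing the gauge's -y. It begins to yield towards +y at about 1.5 N and then takes 0.6 N per mm; travel 7 mm.
- needle (a joint): the black needle of the dial on the blue housing, rad: 0 at the black zero tick (pointing to the gauge's -x), turning clockwise seen from above by 0.35 rad for each mm that the anvil is pressed back. Green band 0.70 to 1.40, red from 1.92 to 2.45.
- grey_plug: grey specimen plug, 52 mm tall; a slightly oval upright cylinder, 34 to 39 mm across depending on the direction, origin at the centre of its underside, z up its length. To be left standing on the board.
- white_plug: white specimen plug, 52 mm tall; a slightly oval upright cylinder, 34 to 39 mm across depending on the direction, origin at the centre of its underside, z up its length. To be left standing on the board.
- board: wooden specimen board, fixed, 290 mm (its x) x 100 mm (its y), 12 mm thick; origin at the centre of its underside. The plugs stand on it about 90 mm apart along its x.
- amber_bottle: small brown bottle, 48 mm across, 85 mm tall, origin at the centre of its base; leave alone
- amber_bottle2: another small brown bottle, 48 mm across, 85 mm tall, origin at the centre of its base; leave alone
- flask: conical glass flask, 72 mm across, 104 mm tall, origin at the centre of its base; leave alone
Mind the look-alikes: they are no part of the job. Of the things like the red_plug, leave any that is yellow; of the rest the smaller one is meant.

How it is judged (in metres and radians):
On the way:
1. the red-brown plug stands upright on the bed between the jaws, let go, the needle still at zero (x of red_plug in the frame of gauge between -0.018 and 0.018 m and z of red_plug in the frame of gauge between 0.017 and 0.024 m and angle between red_plug's own z axis and vertical below 0.1 rad and y of red_plug in the frame of jaw above 0.015 m and y of red_plug in the frame of anvil below -0.015 m and value of joint needle below 0.35 rad and contact force between the fingers and red_plug below 0.2 N and linear speed of red_plug below 0.02 m/s), for 0.2 s.
At the end, for the whole second after the job is handed in: the red-brown plug stands upright (within 0.1 rad) on the bed, within 18 mm of the jaws' middle line, pressed by both jaws (over 0.5 N each) and at rest, with the needle in the green band (0.70 to 1.40 rad) (x of red_plug in the frame of gauge between -0.018 and 0.018 m and z of red_plug in the frame of gauge between 0.017 and 0.024 m and angle between red_plug's own z axis and vertical below 0.1 rad and value of joint needle between 0.7 and 1.4 rad and contact force between each of jaw, anvil and red_plug above 0.5 N and linear speed of red_plug below 0.01 m/s); the robot touches nothing.
It fails at once if the needle reaches the red (plug squeezed too hard) (value of joint needle above 1.92 rad).
It fails at once if another specimen is moved by more than 25 mm (distance of any of grey_plug, white_plug from where it was at the start of the episode above 0.025 m).
It fails at once if a brown bottle or the flask is moved by more than 25 mm (distance of any of amber_bottle, amber_bottle2, flask from where it was at the start of the episode above 0.025 m).
It also fails if it takes over 53 s, if anything falls off the work surface, if the arm or the gripper's body presses on something with over 40 N, if the wrist force passes 120 N, or if a joint passes its speed limit or range.

## Working session

There is one attempt and no reset: what is moved stays moved. The work goes in short steps, Python scripts to look and compute and a tool call to move; the robot and the scene stay as the last step left them, time stands still between calls to the robot, and variables do not carry over. Pictures are saved under pics/ and viewed, about 8 in all and at most 12, crops included, and the job is handed in when it is done.

Besides the shell and the picture viewer there is one more tool, called after "Call:" by a JSON object that holds its "fn" and its "kwargs". play_rows: Moves the arm, as the interface text tells. Its arguments: {"type":"object","properties":{"deltas":{"type":"array","items":{"type":"array","items":{"type":"number"}}},"squeeze":{"type":"number"}},"required":["deltas"]}

```bash
mkdir -p pics; cat > h.py <<'E'
import numpy as np, cv2
from rig import sensors, capture, order, ctrl
from scipy.spatial.transform import Rotation as R
def cloud(c, s=None):
    h,w=c["z_map"].shape
    v,u=np.mgrid[:h,:w].astype(float)
    K=np.array([[c["fx"],0,c["cx"]],[0,c["fy"],c["cy"]],[0,0,1.]])
    p=cv2.undistortPoints(np.stack([u.ravel(),v.ravel()],1)[:,None],K,np.array([c["k1"],0,0,0.])).reshape(h,w,2)
    z=c["z_map"].astype(float)
    P=np.dstack([p[...,0]*z,p[...,1]*z,z])
    if "eye" in c: W=P@np.array(c["rotation"]).T+np.array(c["eye"])
    else:
        T=np.array(c["tool_from_camera"]); W=P@T[:3,:3].T+T[:3,3]
        q=s["ee_rot"]; W=W@R.from_quat([q[1],q[2],q[3],q[0]]).as_matrix().T+np.array(s["eef_pos"])
    W[z<=0]=np.nan
    return W
def save(c,n): cv2.imwrite("pics/"+n+".png",c["pixels"][...,::-1])
E
python3 - <<'E'
from h import *
s=sensors.sense(); print(s, ctrl.tcp_to_grasp)
for n in ("top","side"):
    c=capture(n); save(c,n+"0"); np.savez(n+"0.npz",W=cloud(c),p=c["pixels"]); print(n,c["eye"],c["rotation"],c["fx"])
E
```

```text
{'time_s': 0.0, 'joints': array([ 9.10596330e-01,  3.13485862e-01,  1.49845418e+00, -3.40454827e-06,
        1.33100121e+00, -2.23388537e-01]), 'dq': array([-2.81952673e-03, -7.57617091e-04, -1.31928254e-04, -6.94706991e-05,
        3.57237643e-05, -7.36955962e-04]), 'tau': array([ 4.70975046e-04, -4.12282133e+01, -2.59735572e+01, -2.42959313e-04,
        4.24672267e-03, -2.65228074e-06]), 'eef_pos': array([221.94355942, 475.48930448, 230.71029276]), 'ee_rot': array([-2.86810140e-04,  2.16673057e-01,  9.76243992e-01, -6.10263645e-04]), 'force': array([ 0.05682296, -0.74867118, -0.77780071]), 'wrist_torque': array([ 0.01493787,  0.01026285, -0.02515583]), 'grip_width': 1.0021038859871934} -18.700000000000003Traceback (most recent call last):
  File "<stdin>", line 4, in <module>
  File "h.py", line 11, in cloud
    if "eye" in c: W=P@np.array(c["rotation"]).T+np.array(c["eye"])
                     ~^~~~~~~~~~~~~~~~~~~~~~~~~~
ValueError: matmul: Input operand 1 has a mismatch in its core dimension 0, with gufunc signature (n?,k),(k,m?)->(n?,m?) (size 4 is different from 3)
```

View pics/top0.png

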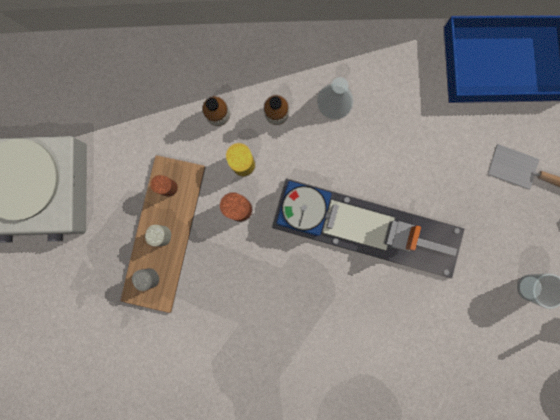

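The top view shows the small red plug on the board at about (163,185), with white at (156,235) and grey at (145,280). The larger red look-alike is at (236,207) and the yellow one at (240,158). The caliper runs from the dial at (304,208) to the orange paddle at (415,238).

```bash
sed -i 's/W=P@np.array(c\["rotation"\]).T+/W=P@R.from_quat(np.roll(c["rotation"],-1)).as_matrix().T+/' h.py
python3 - <<'E'
from h import *
for n in ("top","side"):
    c=capture(n); save(c,n+"1"); W=cloud(c); np.savez(n+"1.npz",W=W,p=c["pixels"]); print(n,c["eye"],c["rotation"],c["fx"])
    if n=="top":
        for nm,(u,v) in dict(red=(163,183),white=(156,234),grey=(145,278),bigred=(236,205),yel=(240,156),dial=(304,208),bed=(360,225),paddle=(415,238),table=(350,330),board=(180,180),carr=(402,235),base=(450,258),b1=(212,103),b2=(276,102),flask=(340,86),anv=(332,217),jaw=(392,234)).items(): print(nm,(u,v),np.round(np.nanmedian(W[v-1:v+2,u-1:u+2].reshape(-1,3),axis=0),1))
        hsv=cv2.cvtColor(c["pixels"],cv2.COLOR_RGB2HSV)
        red=((hsv[...,0]<12)|(hsv[...,0]>172))&(hsv[...,1]>110)&(W[...,2]>57)
        red[:, :140]=0;red[:,185:]=0; red[:160]=0;red[205:]=0
        P=W[red]; print("redtop",len(P),P.mean(0),P.min(0),P.max(0), (P.min(0)+P.max(0))/2)
        # base: dark / dial housing / bed
        def fit(m,nm):
            P=W[m]; P=P[~np.isnan(P[:,0])]; r=cv2.minAreaRect(P[:,:2].astype(np.float32)); print(nm,len(P),r,np.median(P[:,2]))
        roi=np.zeros(red.shape,bool); roi[170:285,265:470]=1
        z=W[...,2]
        fit(roi&(z>6)&(z<120),"all"); 
        fit(roi&(hsv[...,2]>140)&(hsv[...,1]<70)&(z>15)&(z<26)&(np.arange(560)[None]>325)&(np.arange(560)[None]<400),"bed")
        fit(roi&(z>52)&(z<68)&(np.arange(560)[None]<330),"dial")
        fit(roi&(hsv[...,0]<20)&(hsv[...,1]>150)&(z>75)&(np.arange(560)[None]>395),"paddle")
        fit(roi&(z>50)&(z<70)&(np.arange(560)[None]>380)&(np.arange(560)[None]<405),"jawtop")
        fit(roi&(z>50)&(z<70)&(np.arange(560)[None]>327)&(np.arange(560)[None]<345),"anviltop")
E
```

```text
top [497.4809533   60.06393872 959.73699123] [ 0.0293438  -0.69637103  0.7163933  -0.03141624] 494.6858411700858
red (163, 183) [615.5 292.9  65.2]
white (156, 234) [522.8 307.   64.6]
grey (145, 278) [443.9 327.7  65.6]
bigred (236, 205) [570.6 158.9  74.5]
yel (240, 156) [659.9 150.3  71.7]
dial (304, 208) [562.3  36.8  64.8]
bed (360, 225) [530.2 -69.8  20.3]
paddle (415, 238) [ 502.1 -157.2   89.2]
table (350, 330) [330.6 -45.9   0.5]
board (180, 180) [627.2 273.5  13. ]
carr (402, 235) [ 508.5 -142.2   53.7]
base (450, 258) [ 462.2 -242.2   12.1]
b1 (212, 103) [756.5 198.3  85.7]
b2 (276, 102) [754.   82.1  86.4]
flask (340, 86) [775.1 -32.8 105. ]
anv (332, 217) [544.8 -13.8  60.8]
jaw (392, 234) [ 510.8 -122.2   58.9]
redtop 329 [613.44151633 297.01521768  64.78178095] [596.92569645 278.32156259  57.50057027] [630.57123549 317.19129045  69.15585291] [613.74846597 297.75642652  63.32821159]
all 9683 ((519.9119262695312, -85.39285278320312), (371.15667724609375, 203.3372802734375), 88.56244659423828) 19.55734945127608
bed 1483 ((534.102294921875, -69.69977569580078), (122.65145111083984, 82.7197265625), 78.5142822265625) 20.850522082875273
dial 2036 ((562.0744018554688, 30.995635986328125), (95.00883483886719, 83.66511535644531), 72.52877807617188) 60.287431359229174
paddle 143 ((503.8462829589844, -156.2904052734375), (10.271452903747559, 42.22831344604492), 72.01881408691406) 89.3771949595315
jawtop 435 ((508.4203186035156, -129.1581573486328), (34.1553955078125, 52.91379165649414), 86.21619415283203) 54.66606540146461
anviltop 177 ((559.7530517578125, -16.29427146911621), (18.466827392578125, 66.42855072021484), 87.86580657958984) 59.19138741011375
side [253.36769556 450.67123988 703.87746012] [ 0.12408171 -0.31888904  0.88278031 -0.32188885] 422.2579603023439
```

View pics/side1.png

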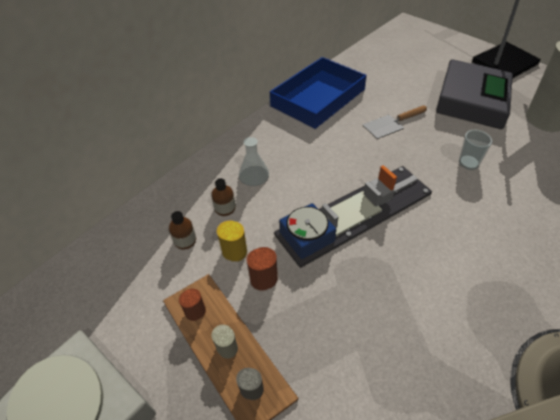

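The side view confirms the layout: the red plug is at the far end of the board (192,303), and both look-alikes stand off the board. Next I'll refine the gauge axis and the plug centre.

```bash
python3 - <<'E'
from h import *
d=np.load("top1.npz"); W=d["W"]; p=d["p"]; hsv=cv2.cvtColor(p,cv2.COLOR_RGB2HSV).astype(int); z=W[...,2]
U=np.arange(560)[None]+0*z
def er(m,k=1): return cv2.erode(m.astype(np.uint8),np.ones((3,3)),iterations=k)>0
red=((hsv[...,0]<12)|(hsv[...,0]>172))&(hsv[...,1]>110)&(z>61)&(z<68); red[:,:140]=0;red[:,185:]=0;red[:160]=0;red[205:]=0
P=W[red][:,:2].astype(np.float32); print("plug",cv2.minAreaRect(P),cv2.fitEllipse(cv2.convexHull(P)))
t=np.radians(73.); roi=np.zeros(z.shape,bool); roi[170:285,265:470]=1
m=roi&(z>7)&(z<110)
for it in range(3):
    yg=np.array([np.cos(t),np.sin(t)]); xg=np.array([yg[1],-yg[0]])
    Q=W[...,:2]-[530,-70]; a=Q@xg; b=Q@yg
    # edges of the base footprint (z<25) per slice along b
    cs=[]
    for s in list(range(-180,-105,5))+list(range(-50,30,5)):
        k=m&(abs(b-s)<3)&(z<18)
        if k.sum()>20: cs.append((s,np.percentile(a[k],2),np.percentile(a[k],98)))
    cs=np.array(cs); c=(cs[:,1]+cs[:,2])/2
    f=np.polyfit(cs[:,0],c,1,); r=c-np.polyval(f,cs[:,0]); g=abs(r)<4; f=np.polyfit(cs[g,0],c[g],1)
    t-=np.arctan(f[0]); print(np.degrees(t),f,np.round(cs[:,2]-cs[:,1]).astype(int),np.round(r,1))
yg=np.array([np.cos(t),np.sin(t)]); xg=np.array([yg[1],-yg[0]])
Q=W[...,:2]-[530,-70]; a=Q@xg; b=Q@yg
def rng(n,k): print(n,k.sum(),"x",np.percentile(a[k],[2,50,98]).round(1),"y",np.percentile(b[k],[2,50,98]).round(1))
rng("base",m&(z<18)); rng("bed",er(m&(hsv[...,2]>120)&(hsv[...,1]<80)&(z>17)&(z<24)&(abs(a)<40)&(abs(b)<75),1))
rng("dial",m&(z>56)&(z<66)&(b>65)); rng("paddle",m&(z>80)&(b<0))
for s in range(-110,-20,4):
    k=m&(abs(b-s)<2)&(abs(a)<18); print(s,np.round(np.nanmedian(z[k])) if k.any() else None,end="; ")
for s in range(30,75,3):
    k=m&(abs(b-s)<2)&(abs(a)<18); print(s,np.round(np.nanmedian(z[k])) if k.any() else None,end="; ")
E
```

```text
plug ((613.5557861328125, 297.4682312011719), (34.29085159301758, 37.44060516357422), 10.97411823272705) ((613.6417236328125, 297.7564697265625), (33.76490783691406, 38.92573547363281), 170.4905242919922)
72.57603193262031 [ 0.00739977 -0.12459209] [96 96 96 97 96 97 97 96 96 95 96 97 95 98 99 98 98 98 98 97 98 98 98 98
 98 98 98 98 97 98 98] [-0.8 -0.  -0.6  0.1  0.3 -0.2 -0.1 -0.2  0.3  0.6 -0.2  0.3 -0.1  0.6
  0.8  0.  -0.  -0.1 -0.3 -0.1 -0.1 -0.2  0.3 -0.1  0.2  0.2 -0.   0.2
 -0.5  0.1 -0.3]
72.557535213287 [ 0.00032283 -0.06112722] [96 96 96 97 97 97 97 96 96 96 96 97 96 98 99 98 98 98 98 97 98 98 98 98
 98 98 98 98 97 97 98] [-0.5 -0.4 -0.6  0.1  0.3 -0.2  0.2 -0.2  0.1  0.5 -0.3  0.3 -0.   0.3
  0.8  0.2  0.4 -0.2 -0.3 -0.1 -0.1 -0.3  0.1 -0.1 -0.1  0.2  0.2  0.1
 -0.5  0.3 -0.3]
72.55703331978809 [ 8.75969405e-06 -6.09992021e-02] [96 96 96 97 97 97 97 96 96 96 96 97 96 98 99 98 98 98 98 97 98 98 98 98
 98 98 98 98 97 97 98] [-0.5 -0.4 -0.6  0.1  0.3 -0.2  0.2 -0.2  0.1  0.5 -0.3  0.3 -0.   0.4
  0.8  0.2  0.4 -0.2 -0.3 -0.1 -0.1 -0.3  0.1 -0.1 -0.1  0.2  0.2  0.1
 -0.5  0.3 -0.3]
base 4416 x [-49.1 -12.   49.2] y [-193.2  -92.7  158.2]
bed 1051 x [-28.4  -1.6  28.7] y [-47.   -3.   48.1]
dial 1714 x [-37.7  -0.3  38. ] y [ 73.8 111.4 149.5]
paddle 168 x [-21.6  -0.1  20.5] y [-95.7 -89.7 -85.5]
-110 None; -106 None; -102 None; -98 87.0; -94 89.0; -90 90.0; -86 72.0; -82 54.0; -78 54.0; -74 54.0; -70 54.0; -66 54.0; -62 54.0; -58 60.0; -54 60.0; -50 44.0; -46 21.0; -42 21.0; -38 21.0; -34 21.0; -30 21.0; -26 21.0; -22 21.0; 30 21.0; 33 21.0; 36 21.0; 39 21.0; 42 21.0; 45 21.0; 48 21.0; 51 60.0; 54 59.0; 57 60.0; 60 59.0; 63 40.0; 66 18.0; 69 48.0; 72 58.0;
```

Call:
{"fn": "play_rows", "kwargs": {"deltas": [[0.7,-0.3175,0,0,0,-0.98,0.5],[0.7,-0.3175,0,0,0,-0.98,0.5],[0.7,-0.3175,0,0,0,-0.98,0.5],[0.7,-0.3175,0,0,0,-0.98,0.5],[0.7,-0.3175,0,0,0,-0.98,0.5],[0.7,-0.3175,0,0,0,-0.98,0.5],[0.7,-0.3175,0,0,0,-0.98,0.5],[0.7,-0.3175,0,0,0,-0.98,0.5]], "squeeze": 30}}

```text
time_s: 0.82
eef_pos: [447.3, 373.2, 231.1]
ee_rot: [-0.0, 0.59, 0.807, -0.0]
force: [0.4, 1.0, -0.5]
grip_width: 0.747
```

Call:
{"fn": "play_rows", "kwargs": {"deltas": [[0.7,-0.3175,0,0,0,-0.98,0.5],[0.7,-0.3175,0,0,0,-0.98,0.5],[0.7,-0.3175,0,0,0,-0.98,0.5],[0.7,-0.3175,0,0,0,-0.98,0.5],[0.7,-0.3175,0,0,0,-0.98,0.5],[0.7,-0.3175,0,0,0,-0.98,0.5],[0,0,0,0,0,0,0.5],[0,0,0,0,0,0,0.5]]}}

```text
time_s: 1.48
eef_pos: [614.9, 296.9, 230.0]
ee_rot: [-0.0, 0.806, 0.592, -0.001]
force: [-0.1, 0.5, -0.3]
grip_width: 0.751
```

```bash
python3 - <<'E'
from h import *
s=sensors.sense(); c=capture("wrist"); save(c,"w1"); W=cloud(c,s); z=W[...,2]
q=R.from_quat(np.roll(s["ee_rot"],-1)); print(s["time_s"],s["eef_pos"],q.as_matrix().round(3).tolist(),s["grip_width"],s["force"],s["joints"])
hsv=cv2.cvtColor(c["pixels"],cv2.COLOR_RGB2HSV)
red=((hsv[...,0]<12)|(hsv[...,0]>172))&(hsv[...,1]>110)&(z>58)&(z<70)&(np.hypot(W[...,0]-613,W[...,1]-297)<40)
P=W[red][:,:2].astype(np.float32);print(len(P),cv2.minAreaRect(P),np.median(z[red]))
E
```

```text
1.4833 [614.90827004 296.88729324 229.9561911 ] [[0.3, 0.954, -0.002], [0.954, -0.3, -0.0], [-0.001, -0.001, -1.0]] 0.7505566455961622 [-0.05517876  0.50988016 -0.2897631 ] [2.78622389e-01 6.85356735e-01 9.27899592e-01 7.37268850e-05
 1.53005940e+00 5.82942378e-01]
982 ((613.7520751953125, 299.3507385253906), (38.38743591308594, 33.054779052734375), 73.30266571044922) 63.70893385991941
```

View pics/w1.png

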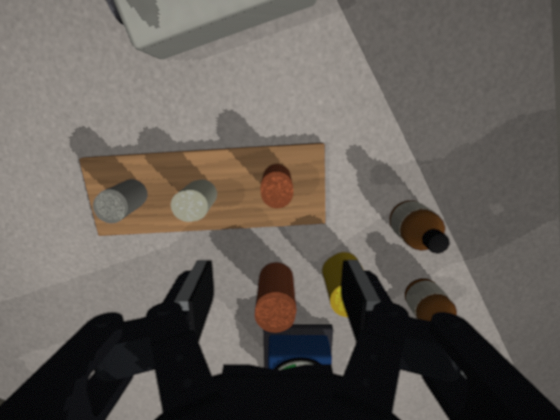

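The wrist view shows the red plug at (277,186), clear between the fingers' planes, and its position agrees with the top camera to 2 mm. I'll descend and grip.

Call:
{"fn": "play_rows", "kwargs": {"deltas": [[-0.03,0.03,-0.6,0,0,0,0.5],[0,0,-0.6,0,0,0,0.5],[0,0,-0.6,0,0,0,0.5],[0,0,-0.6,0,0,0,0.5],[0,0,-0.6,0,0,0,0.5],[0,0,-0.6,0,0,0,0.5],[0,0,-0.6,0,0,0,0.5],[0,0,-0.4,0,0,0,0.5]]}}

```text
time_s: 2.2
eef_pos: [611.0, 299.9, 45.2]
ee_rot: [-0.001, 0.805, 0.593, -0.001]
force: [-0.6, -0.1, -1.0]
grip_width: 0.754
```

Call:
{"fn": "play_rows", "kwargs": {"deltas": [[0,0,-0.25,0,0,0,0.5],[0,0,-0.2,0,0,0,0.5],[0,0,0,0,0,0,0.5],[0,0,0,0,0,0,-1],[0,0,0,0,0,0,-1],[0,0,0,0,0,0,-1],[0,0,0,0,0,0,-1],[0,0,0,0,0,0,-1]]}}

```text
time_s: 2.87
eef_pos: [613.6, 299.4, 30.8]
ee_rot: [0.0, 0.806, 0.592, 0.001]
force: [0.2, -0.7, 6.4]
grip_width: 0.394
```

Call:
{"fn": "play_rows", "kwargs": {"deltas": [[0,0,0.3,0,0,0,-1],[0,0,0.6,0,0,0,-1],[0,0,0.8,0,0,0,-1],[0,0,0.8,0,0,0,-1],[0,0,0.8,0,0,0,-1],[0,0,0.4,0,0,0,-1],[-0.165,-0.4,0,0,0,0,-1],[-0.165,-0.74,0,0,0,0,-1]]}}

```text
time_s: 3.53
eef_pos: [599.4, 255.2, 179.0]
ee_rot: [0.0, 0.805, 0.594, 0.001]
force: [1.4, -1.3, -1.5]
grip_width: 0.387
```

Call:
{"fn": "play_rows", "kwargs": {"deltas": [[-0.165,-0.74,0,0,0,0,-1],[-0.165,-0.74,0,0,0,0,-1],[-0.165,-0.74,0,0,0,0,-1],[-0.165,-0.74,0,0,0,0,-1],[-0.165,-0.74,0,0,0,0,-1],[-0.165,-0.74,0,0,0,0,-1],[-0.165,-0.74,0,0,0,0,-1],[-0.165,-0.74,0,0,0,0,-1]]}}

```text
time_s: 4.2
eef_pos: [546.3, 15.4, 178.1]
ee_rot: [0.0, 0.806, 0.592, 0.0]
force: [0.5, -0.3, -0.2]
grip_width: 0.39
```

Call:
{"fn": "play_rows", "kwargs": {"deltas": [[-0.165,-0.74,0,0,0,0,-1],[-0.165,-0.74,0,0,0,0,-1],[0,-0.34,0,0,0,0,-1],[0,0,0,0,0,0,-1],[0,0,0,0,0,0,-1],[0,0,0,0,0,0,-1]]}}

```text
time_s: 4.7
eef_pos: [533.9, -55.1, 177.5]
ee_rot: [-0.0, 0.805, 0.593, 0.0]
force: [-0.4, 0.1, -0.7]
grip_width: 0.387
```

```bash
python3 - <<'E'
from h import *
s=sensors.sense(); c=capture("side"); save(c,"s2"); W=cloud(c); z=W[...,2]
print(s["time_s"],s["eef_pos"],s["ee_rot"],s["grip_width"],s["force"])
hsv=cv2.cvtColor(c["pixels"],cv2.COLOR_RGB2HSV)
red=((hsv[...,0]<12)|(hsv[...,0]>172))&(hsv[...,1]>110)&(np.hypot(W[...,0]-534,W[...,1]+56)<40)&(z>110)
P=W[red];print(len(P),np.percentile(P,[2,50,98],axis=0))
E
```

```text
4.7 [533.89033299 -55.06548421 177.50089389] [-9.02180708e-05  8.05416655e-01  5.92709014e-01  1.68260234e-04] 0.38694977412514925 [-0.41849828  0.07763344 -0.66282886]
377 [[516.81755033 -65.14853337 165.27566729]
 [532.3192897  -39.93082912 203.77148288]
 [548.31544056 -36.41628735 231.13984503]]
```

View pics/s2.png

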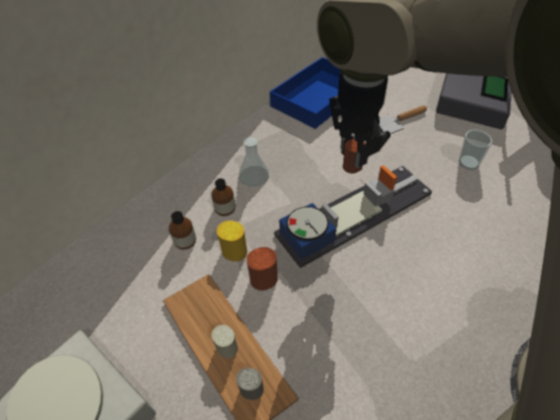

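The side view shows the plug held upright at (352,157) above the bed. The other specimens haven't moved. I'll lower it now.

Call:
{"fn": "play_rows", "kwargs": {"deltas": [[0,0,-0.4,0,0,0,-1],[0,0,-0.6,0,0,0,-1],[0,0,-0.6,0,0,0,-1],[0,0,-0.6,0,0,0,-1],[0,0,-0.5,0,0,0,-1],[0,0,-0.35,0,0,0,-1],[0,0,-0.1,0,0,0,-1],[0,0,0,0,0,0,-1]]}}

```text
time_s: 5.42
eef_pos: [533.4, -55.1, 50.6]
ee_rot: [-0.001, 0.805, 0.593, -0.0]
force: [0.5, -0.5, -1.2]
grip_width: 0.389
```

Call:
{"fn": "play_rows", "kwargs": {"deltas": [[0,0,-0.1,0,0,0,-1],[0,0,-0.05,0,0,0,-1],[0,0,-0.05,0,0,0,-1],[0,0,0,0,0,0,-1]]}}

```text
time_s: 5.75
eef_pos: [533.8, -56.0, 43.4]
ee_rot: [0.0, 0.806, 0.592, 0.0]
force: [0.2, 0.6, -1.3]
grip_width: 0.391
```

Call:
{"fn": "play_rows", "kwargs": {"deltas": [[0,0,-0.04,0,0,0,-1],[0,0,-0.04,0,0,0,-1],[0,0,0,0,0,0,-1]]}}

```text
time_s: 6.0
eef_pos: [533.6, -56.1, 39.9]
ee_rot: [-0.0, 0.806, 0.592, -0.0]
force: [0.3, 0.7, -1.3]
grip_width: 0.392
```

Call:
{"fn": "play_rows", "kwargs": {"deltas": [[0,0,-0.025,0,0,0,-1],[0,0,0,0,0,0,-1]]}}

```text
time_s: 6.17
eef_pos: [533.7, -56.1, 39.0]
ee_rot: [-0.0, 0.806, 0.592, -0.0]
force: [0.6, -0.4, -1.0]
grip_width: 0.389
```

Call:
{"fn": "play_rows", "kwargs": {"deltas": [[0,0,-0.02,0,0,0,-1],[0,0,0,0,0,0,-1]]}}

```text
time_s: 6.33
eef_pos: [533.8, -56.2, 38.8]
ee_rot: [0.0, 0.806, 0.592, -0.0]
force: [-2.7, 1.0, 4.4]
grip_width: 0.39
```

Call:
{"fn": "play_rows", "kwargs": {"deltas": [[0,0,-0.02,0,0,0,-1],[0,0,0,0,0,0,-1]]}}

```text
time_s: 6.5
eef_pos: [533.8, -56.2, 38.7]
ee_rot: [0.0, 0.806, 0.592, -0.0]
force: [-5.4, 0.2, 13.5]
grip_width: 0.39
```

It touched down where I expected. I'll release and rise.

Call:
{"fn": "play_rows", "kwargs": {"deltas": [[0,0,0.025,0,0,0,-1],[0,0,0,0,0,0,0.0],[0,0,0,0,0,0,0.3],[0,0,0,0,0,0,0.5],[0,0,0,0,0,0,0.5],[0,0,0,0,0,0,0.5],[0,0,0,0,0,0,0.5],[0,0,0.2,0,0,0,0.5]]}}

```text
time_s: 7.17
eef_pos: [532.9, -55.8, 45.5]
ee_rot: [-0.001, 0.806, 0.592, -0.001]
force: [-0.8, -0.4, -0.6]
grip_width: 0.749
```

Call:
{"fn": "play_rows", "kwargs": {"deltas": [[0,0,0.4,0,0,0,0.5],[0,0,0.6,0,0,0,0.5],[0,0,0.6,0,0,0,0.5],[0,0,0.6,0,0,0,0.5],[0,0,0.3,0,0,0,0.5],[0,0,0,0,0,0,0.5]]}}

```text
time_s: 7.67
eef_pos: [535.0, -56.4, 149.8]
ee_rot: [0.002, 0.806, 0.592, 0.002]
force: [0.4, -0.5, -0.0]
grip_width: 0.751
```

```bash
python3 - <<'E'
from h import *
s=sensors.sense(); c=capture("side"); save(c,"s3"); W=cloud(c); z=W[...,2]
print(s["time_s"],s["eef_pos"],s["grip_width"])
im=c["pixels"][150:270,260:440,::-1]; cv2.imwrite("pics/s3c.png",cv2.resize(im,None,fx=4,fy=4,interpolation=cv2.INTER_CUBIC))
hsv=cv2.cvtColor(c["pixels"],cv2.COLOR_RGB2HSV)
red=((hsv[...,0]<12)|(hsv[...,0]>172))&(hsv[...,1]>110)&(np.hypot(W[...,0]-534,W[...,1]+56)<35)
P=W[red];print(len(P),np.percentile(P,[2,50,98],axis=0)); T=P[P[:,2]>69]; print(len(T),(T.min(0)+T.max(0))/2)
E
```

```text
7.6667 [534.95031668 -56.4404808  149.80363704] 0.7507410550773526
408 [[515.45398406 -71.96246805  27.77209843]
 [527.68096317 -47.02557689  68.82766653]
 [545.54482672 -37.42596788  75.48713113]]
203 [532.45788413 -56.26752664  73.1604691 ]
```

View pics/s3c.png

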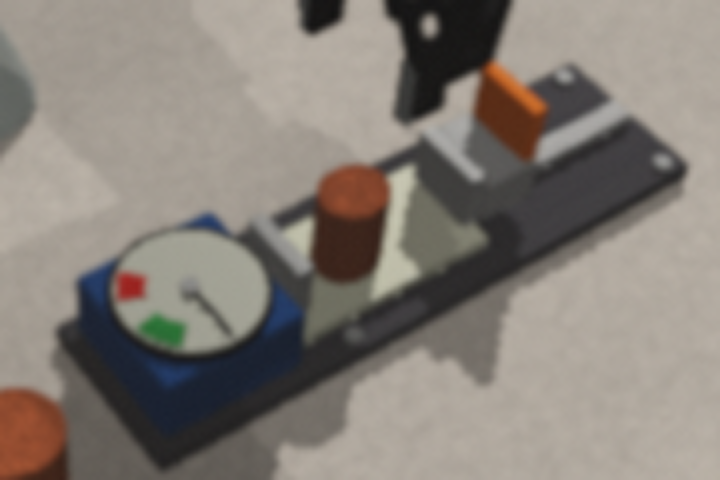

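The plug stands free on the bed with the needle at zero (crop (210,310)), and the paddle and jaw are clear. Next I'll shut the fingers and go behind the paddle.

Call:
{"fn": "play_rows", "kwargs": {"deltas": [[0,0,0.2,0,0,0,-1],[-0.196,-0.613,0,0,0,0,-1],[-0.196,-0.613,0,0,0,0,-1],[-0.196,-0.613,0,0,0,0,-1],[-0.196,-0.613,0,0,0,0,-1],[-0.196,-0.613,0,0,0,0,-1],[-0.196,-0.613,0,0,0,0,-1],[0,0,-0.2,0,0,0,-1]]}}

```text
time_s: 8.38
eef_pos: [485.9, -206.8, 146.8]
ee_rot: [0.001, 0.807, 0.591, -0.0]
force: [-0.1, -0.5, 0.1]
grip_width: 0.002
```

Call:
{"fn": "play_rows", "kwargs": {"deltas": [[0,0,-0.5,0,0,0,-1],[0,0,-0.6,0,0,0,-1],[0,0,-0.6,0,0,0,-1],[0,0,-0.4,0,0,0,-1],[0,0,0,0,0,0,-1],[0,0,0,0,0,0,-1]]}}

```text
time_s: 8.88
eef_pos: [486.4, -202.5, 61.9]
ee_rot: [-0.001, 0.806, 0.592, -0.0]
force: [-0.2, 0.4, 1.5]
grip_width: 0.0
```

```bash
cat > dial.py <<'E'
import sys
from h import *
s=sensors.sense(); y=np.array([.2997,.954]); x=np.array([.954,-.2997]); p=s["eef_pos"][:2]-[530,-70]
print(s["time_s"],"gauge x,y",(p@x).round(1),(p@y).round(1),"z",s["eef_pos"][2].round(1),"Fy",(s["force"][:2]@y).round(2),s["force"].round(1))
c=capture("side"); W=cloud(c)
im=c["pixels"][150:270,260:440,::-1]; cv2.imwrite("pics/%s.png"%sys.argv[1],cv2.resize(im,None,fx=4,fy=4,interpolation=cv2.INTER_CUBIC))
# rectify the dial by calibration: sample dial plane z=60 on the gauge grid
q=c["rotation"]; Rm=R.from_quat(np.roll(q,-1)).as_matrix()
g=np.linspace(-42,42,400); gy,gx=np.meshgrid(g[::-1],g,indexing="ij")
O=np.array([530,-70])+111.5*y
P=np.stack([O[0]+gx*x[0]+gy*y[0],O[1]+gx*x[1]+gy*y[1],np.full_like(gx,60.)],-1)
C=(P-c["eye"])@Rm; K=np.array([[c["fx"],0,c["cx"]],[0,c["fy"],c["cy"]],[0,0,1.]])
uv=cv2.projectPoints(C.reshape(-1,1,3),np.zeros(3),np.zeros(3),K,np.array([c["k1"],0,0,0.]))[0].reshape(400,400,2).astype(np.float32)
D=cv2.remap(c["pixels"],uv[...,0],uv[...,1],cv2.INTER_CUBIC)
cv2.imwrite("pics/%s_d.png"%sys.argv[1],D[...,::-1])
# darkness by angle: 0 at -x, clockwise seen from above
val=D.max(2).astype(float); best=[]
for a in np.arange(-.5,2.6,.02):
    r=np.arange(10,26,.5); vx=-np.cos(a)*r; vy=np.sin(a)*r
    best.append(cv2.remap(val.astype(np.float32),((vx+42)/84*399).astype(np.float32)[None],((42-vy)/84*399).astype(np.float32)[None],1).mean())
best=np.array(best); i=best.argmin(); print("needle",(-.5+.02*i).round(2),best[i].round(),np.median(best).round())
E
python3 dial.py d0
```

```text
8.8833 gauge x,y -1.9 -139.5 z 61.9 Fy 0.31 [-0.2  0.4  1.5]
needle -0.06 93.0 156.0
```

View pics/d0_d.png

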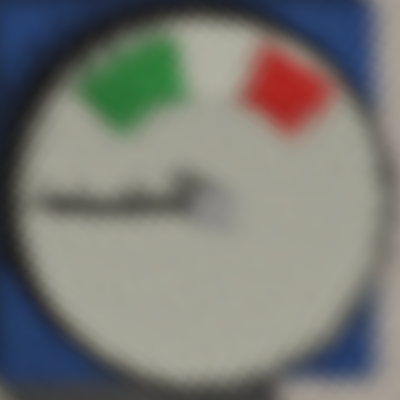

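The rectified dial reads well: needle at zero (left), green up-left, red up-right. I'll start pushing.

Call:
{"fn": "play_rows", "kwargs": {"deltas": [[0.08,0.176,0.05,0,0,0,-1],[0.06,0.19,0,0,0,0,-1],[0.06,0.19,0,0,0,0,-1],[0.0225,0.0716,0,0,0,0,-1],[0.0225,0.0716,0,0,0,0,-1],[0.0225,0.0716,0,0,0,0,-1],[0.0225,0.0716,0,0,0,0,-1],[0.0225,0.0716,0,0,0,0,-1]]}}

```text
time_s: 9.6
eef_pos: [499.0, -167.5, 64.7]
ee_rot: [0.001, 0.806, 0.592, -0.001]
force: [-4.5, -5.8, 1.2]
grip_width: 0.001
```

Call:
{"fn": "play_rows", "kwargs": {"deltas": [[0.0225,0.0716,0,0,0,0,-1],[0.0225,0.0716,0,0,0,0,-1],[0.0225,0.0716,0,0,0,0,-1],[0.0225,0.0716,0,0,0,0,-1],[0.0225,0.0716,0,0,0,0,-1],[0.0225,0.0716,0,0,0,0,-1],[0.0225,0.0716,0,0,0,0,-1],[0.0225,0.0716,0,0,0,0,-1]]}}

```text
time_s: 10.27
eef_pos: [506.1, -144.7, 64.7]
ee_rot: [0.001, 0.806, 0.592, -0.001]
force: [-4.2, -7.0, 1.6]
grip_width: -0.002
```

```bash
python3 dial.py d1
```

```text
10.2667 gauge x,y -0.4 -78.4 z 64.7 Fy -7.91 [-4.2 -7.   1.6]
needle -0.06 94.0 157.0
```

Call:
{"fn": "play_rows", "kwargs": {"deltas": [[0.0225,0.0716,0,0,0,0,-1],[0.0225,0.0716,0,0,0,0,-1],[0.0225,0.0716,0,0,0,0,-1],[0.0225,0.0716,0,0,0,0,-1],[0.0225,0.0716,0,0,0,0,-1],[0.0225,0.0716,0,0,0,0,-1],[0,0,0,0,0,0,-1]]}}

```text
time_s: 10.9
eef_pos: [511.6, -127.1, 64.7]
ee_rot: [0.0, 0.806, 0.592, -0.001]
force: [-1.9, -3.5, 1.6]
grip_width: 0.002
```

```bash
python3 dial.py d2
```

```text
10.9 gauge x,y -0.4 -60.0 z 64.7 Fy -3.94 [-1.9 -3.5  1.6]
needle -0.06 94.0 157.0
```

View pics/d2.png

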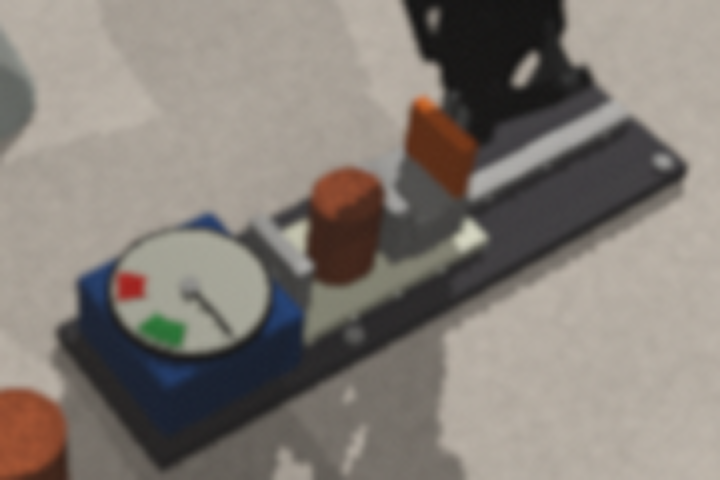

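The jaw has just reached the plug, which is upright and sliding with about 14 mm left to the anvil. I'll continue slowly.

Call:
{"fn": "play_rows", "kwargs": {"deltas": [[0.0112,0.0358,0,0,0,0,-1],[0.0112,0.0358,0,0,0,0,-1],[0.0112,0.0358,0,0,0,0,-1],[0.0112,0.0358,0,0,0,0,-1],[0.0112,0.0358,0,0,0,0,-1],[0.0112,0.0358,0,0,0,0,-1],[0,0,0,0,0,0,-1]]}}

```text
time_s: 11.53
eef_pos: [514.2, -118.8, 64.7]
ee_rot: [0.0, 0.806, 0.592, -0.001]
force: [-2.6, -5.4, 2.2]
grip_width: 0.001
```

```bash
python3 dial.py d3
```

```text
11.5333 gauge x,y -0.4 -51.2 z 64.7 Fy -5.97 [-2.6 -5.4  2.2]
needle -0.06 94.0 158.0
```

Call:
{"fn": "play_rows", "kwargs": {"deltas": [[0.0075,0.0239,0,0,0,0,-1],[0.0075,0.0239,0,0,0,0,-1],[0,0,0,0,0,0,-1]]}}

```text
time_s: 11.83
eef_pos: [514.8, -116.9, 64.7]
ee_rot: [0.0, 0.806, 0.592, -0.001]
force: [-2.6, -5.3, 2.3]
grip_width: 0.004
```

```bash
python3 dial.py d4
```

```text
11.8333 gauge x,y -0.4 -49.3 z 64.7 Fy -5.8 [-2.6 -5.3  2.3]
needle -0.06 94.0 158.0
```

Call:
{"fn": "play_rows", "kwargs": {"deltas": [[0.0075,0.0239,0,0,0,0,-1],[0.0075,0.0239,0,0,0,0,-1],[0,0,0,0,0,0,-1]]}}

```text
time_s: 12.13
eef_pos: [515.4, -115.0, 64.7]
ee_rot: [0.0, 0.806, 0.592, -0.001]
force: [-3.5, -5.6, 3.0]
grip_width: 0.001
```

```bash
python3 dial.py d5
```

```text
12.1333 gauge x,y -0.4 -47.3 z 64.7 Fy -6.35 [-3.5 -5.6  3. ]
needle -0.06 94.0 158.0
```

Call:
{"fn": "play_rows", "kwargs": {"deltas": [[0.0075,0.0239,0,0,0,0,-1],[0.0075,0.0239,0,0,0,0,-1],[0,0,0,0,0,0,-1]]}}

```text
time_s: 12.43
eef_pos: [516.0, -113.1, 64.7]
ee_rot: [0.0, 0.806, 0.592, -0.001]
force: [-4.3, -5.6, 2.6]
grip_width: 0.001
```

```bash
python3 dial.py d6
```

```text
12.4333 gauge x,y -0.4 -45.3 z 64.7 Fy -6.6 [-4.3 -5.6  2.6]
needle -0.06 95.0 158.0
```

Call:
{"fn": "play_rows", "kwargs": {"deltas": [[0.0075,0.0239,0,0,0,0,-1],[0.0075,0.0239,0,0,0,0,-1],[0,0,0,0,0,0,-1]]}}

```text
time_s: 12.73
eef_pos: [516.6, -111.4, 64.7]
ee_rot: [0.001, 0.806, 0.592, -0.001]
force: [-4.4, -7.7, 1.7]
grip_width: 0.001
```

```bash
python3 dial.py d7
```

```text
12.7333 gauge x,y -0.4 -43.5 z 64.7 Fy -8.67 [-4.4 -7.7  1.7]
needle 0.18 99.0 159.0
```

The anvil is yielding now: the needle reads about 0.24 with the offset corrected. I need about 2.3 mm more.

Call:
{"fn": "play_rows", "kwargs": {"deltas": [[0.0045,0.0143,0,0,0,0,-1],[0.0045,0.0143,0,0,0,0,-1],[0,0,0,0,0,0,-1]]}}

```text
time_s: 13.03
eef_pos: [516.9, -110.5, 64.7]
ee_rot: [0.001, 0.806, 0.592, -0.001]
force: [-5.3, -7.9, 2.2]
grip_width: -0.0
```

```bash
python3 dial.py d8
```

```text
13.0333 gauge x,y -0.4 -42.5 z 64.7 Fy -9.1 [-5.3 -7.9  2.2]
needle 0.56 103.0 159.0
```

Another 1.3 mm or so.

Call:
{"fn": "play_rows", "kwargs": {"deltas": [[0.0045,0.0143,0,0,0,0,-1],[0.0045,0.0143,0,0,0,0,-1],[0,0,0,0,0,0,-1],[0,0,0,0,0,0,-1]]}}

```text
time_s: 13.42
eef_pos: [517.2, -109.4, 64.7]
ee_rot: [0.001, 0.806, 0.592, -0.001]
force: [-4.7, -8.4, 2.1]
grip_width: 0.001
```

```bash
python3 dial.py d9
```

```text
13.4167 gauge x,y -0.4 -41.4 z 64.7 Fy -9.45 [-4.7 -8.4  2.1]
needle 0.96 92.0 161.0
```

The needle is at about 1.0, mid-green. I'll back straight off and rise.

Call:
{"fn": "play_rows", "kwargs": {"deltas": [[-0.015,-0.048,0,0,0,0,-1],[-0.06,-0.19,0,0,0,0,-1],[-0.12,-0.38,0,0,0,0,-1],[-0.18,-0.57,0,0,0,0,-1],[0,0,0.3,0,0,0,-1],[0,0,0.7,0,0,0,-1],[0,0,0.7,0,0,0,-1],[0,0,0.7,0,0,0,-1]]}}

```text
time_s: 14.13
eef_pos: [502.2, -155.8, 161.5]
ee_rot: [-0.0, 0.806, 0.592, 0.0]
force: [-0.3, -0.1, -0.7]
grip_width: -0.001
```

Call:
{"fn": "play_rows", "kwargs": {"deltas": [[0,0,0,0,0,0,-1],[0,0,0,0,0,0,-1],[0,0,0,0,0,0,-1],[0,0,0,0,0,0,-1]]}}

```text
time_s: 14.47
eef_pos: [502.0, -155.4, 159.3]
ee_rot: [-0.001, 0.806, 0.592, -0.0]
force: [0.3, -0.0, -0.5]
grip_width: 0.003
```

```bash
python3 dial.py d10; python3 - <<'E'
import cv2
a=cv2.imread("pics/d10.png"); b=cv2.resize(cv2.imread("pics/d10_d.png"),(120,120)); a[:120,:120]=b; cv2.imwrite("pics/fin.png",a)
E
```

```text
14.4667 gauge x,y -1.1 -89.8 z 159.3 Fy 0.08 [ 0.3 -0.  -0.5]
needle 0.96 88.0 155.0
```

View pics/fin.png

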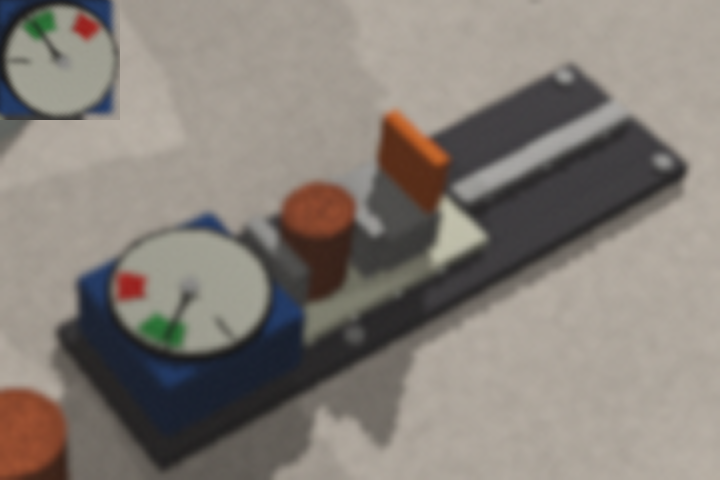

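The plug stands clamped and upright at (318,240). The needle points into the green at (170,330), and the hand is clear.

```bash
python3 -c "
from h import *
print(order.finish_job())"
```

```text
the job is handed in; nothing more can be done
None
```

The red-brown plug is clamped upright between the jaws with the needle in the green, and I've handed the job in after about 14.5 s of robot time.

- **Placing:** I picked the plug off the board and set it down on the bed. It touched down at the expected height. After I let go, the needle was still at its zero tick and the plug was about 1 mm off the jaws' middle line.
- **Clamping:** I pushed the paddle from behind in small steps, watching the dial, then backed the hand straight off and raised it clear.
- **Last checks:** With the hand away, the needle read 0.96 rad. My reading showed −0.06 at zero, so the true value is about 0.96 to 1.02, inside 0.70–1.40. It read the same before and after I let go. In the side picture the plug is upright with both jaws on it, and the tool force is about zero.
- **Not checked:** I did not measure the other plugs, the bottles or the flask again at the end. They were in place when I last viewed the whole scene, with the plug held over the bed, and the arm stayed away from them afterwards.

No check failed. Camera estimates of the plug's position differed by up to 2 mm, which is within the calibration.

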